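# Clamp the guitar bridge in the luthier's screw press

## Robot

A 6-joint arm with a two-finger parallel gripper is mounted at the origin on the work surface. World frame = base frame: x ahead of the robot, y to its left, z up, the work surface at z = 0. Lengths are in m, angles in rad, forces in N, time in s.
With the tool pointing down it reaches from about 0.375 to 0.925 m from the base axis. Payload 5.7 kg.
Tool frame: the origin (TCP) lies at the very end of the fingers, on their centre line; the grasp point (between the pads) lies 19 mm behind it; z points along the fingers, y is the direction in which the jaws open and shut (so a half turn about z gives the same grasp; the last joint's range is limited). The gripper opens to 88 mm and grips with 3 to 60 N. Pads are 20 mm wide; open, the fingers measure 115 mm over their backs; the gripper's body (75 mm by 178 mm) begins 61 mm behind the grasp point.
Start: joints at [-1.367, 0.359, 1.51, -0, 1.272, -0.115], TCP at [0.188, -0.57, 0.223] pointing down, gripper open.
Joint ranges: [-2.97, 2.97], [-1.01, 2.36], [0.21, 2.38], [-0.96, 4.11], [0.2, 2.71], [-2.98, 2.98]. Speed limits (rad/s): [2.39, 2.39, 3.14, 3.14, 3.14, 3.14].

## Interface

Orientations are given as a unit quaternion [w, x, y, z].
In Python, from workcell import get_state, get_image, camera_model, hand_in gives the robot as it stands.
- The arm moves only by the shell command python3 -m handwheel 'ROWS' [FORCE]. ROWS is JSON, a list that holds one entry, the list of rows, each a list of 7 numbers: the shift along the tool's x, y, z as a fraction of full scale, then the turn, a rotation vector about the tool's x, y, z as a fraction of full scale, then the opening, from -1 (shut) to 1 (fully open). A call has 1 to 8 rows; each row is the pose to reach, as a shift and turn from the pose commanded when the call began, along the tool's axes at that moment; what a row does not reach only later rows make up. Full scale, the value 1, is 0.4 m for a shift and 45 degrees for a turn. A row lasts 1/10 s, in which the tool goes at most 50 mm and 8.59 degrees, less where a joint would pass 70% of its speed; a pose out of reach is approached as far as the arm can. A call with a number of a shift or a turn outside -1 to 1 is refused whole. A call with a gripper value outside its range is refused whole. The fingers move at their own pace and stop on an object; FORCE is the grip in N (left out, the last holds). Time passes only in rows, so rows that repeat a pose let the fingers close. It gives the time, the measured TCP pose, the force and the opening at its end, in the units of the state.
- get_state(): the state, without advancing time (a new reading comes with each control period).
- get_image(name): name is "side" or "top"; returns (picture, depth): 420x560x3 uint8, red, green, blue; 420x560 float32, m along the optical axis (not along the pixel's ray), 0 where there is no reading.
- camera_model(name): a dict with "camera_matrix" (3x3 intrinsics, pixels), "extrinsics" (4x4, takes a point from world to camera coordinates). Camera axes: x right, y down, z forward; pixel columns grow to the right and rows downward; lengths in m; the calibration is good to about 2 mm. A picture is of the moment at which its call begins. camera_model takes no time and is no camera call.
- hand_in(): hands the job in, once; it reports no verdict.
The state is a dict: "time": time; "joint_pos": joint angles; "joint_vel": joint speeds; "joint_torque": joint torques, N m; "eef_pos": TCP position; "tcp_rot": TCP orientation; "force": force on the tool from outside, world axes, zero at the start; "ft_torque": the same for the moment, N m; "opening": opening from 0.0 (shut) to 1.0 (fully open).
Only numpy, scipy, OpenCV 4.12 (cv2) and the standard library are available. Lean on these libraries where they do the work, as an engineer would, in place of code of your own. Each camera call takes 0.05 s, during which the arm holds its last target. There are 200 camera calls.

## Task

One of the two screw presses on the bench has a dark wooden guitar bridge lying under its pad. Screw that press's round black knob clockwise, regripping as often as needed, until it comes to its stop and the pad is clamped down on the bridge; do not push the bridge away, and leave the knob of the empty press as it is.

Things in the scene. Friction and masses are not known exactly. Their poses are not given: they have to be found in the camera images.
- knob (a joint): angle (rad) of the knob of the press that holds the bridge: grows as it is turned clockwise seen from above; its stop, pad clamped on the bridge, is at 10.0; starts 6.0 to 8.4 rad short of it. One turn lowers screw and pad 8 mm; the knob keeps its height. It turns stiffly (0.1 N m) and stays where left; a grip of 25 to 40 N turns it
- knob_grip (a point): centre, half-way up and on the vertical axis, of that knob: upright black knurled cylinder 48 mm across, 36 mm tall, gripped at any yaw. A 10 mm steel screw stands 7 to 11 mm above its top at the start, flush when home. 32 mm below this point is the top of a wooden crossbar 36 x 136 mm, a 6 mm high nut on it at each end; base 190 x 140 mm, fixed to the bench
- bridge_center (a point): centre, half-way up, of the loose dark wooden guitar bridge, 150 x 30 mm and 10 mm thick in the middle, lying on a spruce slip on the base of the press, crosswise under the crossbar; its long axis is the x axis
- spare_knob_mark (a point): point on the rim, half-way up, 24 mm from the axis, of the same kind of knob on the other, empty press (the same press without bridge or spruce slip); it shows if that knob is turned. Its screw stands 7 to 11 mm above it too
Not all that is in view belongs to the job. Of the things that look like the part that bears bridge_center, the smaller one is meant. Leave any red look-alike of the part that bears knob alone.

How it is judged:
By the outcome, as a careful person would: the job done as asked, in the order asked, and still so for the second after the job is handed in, with the robot touching nothing.
It also fails if it takes over 67 s, if anything falls off the work surface, if the arm or the gripper's body presses on something with over 40 N, if the wrist force passes 120 N, or if a joint passes its speed limit or range.

## Working session

There is one attempt and no reset: what is moved stays moved. The work goes in short steps, Python scripts to look and compute and a shell command to move; the robot and the scene stay as the last step left them, time stands still between calls to the robot, and variables do not carry over. Pictures are saved under pics/ and viewed, about 8 in all and at most 12, crops included, and the job is handed in when it is done.

```bash
mkdir -p pics; cat > h.py <<'E'
import numpy as np,cv2
from workcell import *
def snap(n,tag):
    p,d=get_image(n); cv2.imwrite(f'pics/{tag}.png',p[:,:,::-1]); np.savez(f'{tag}.npz',p=p,d=d); return p,d
def onplane(n,u,v,z):
    c=camera_model(n);K=np.array(c['camera_matrix']);E=np.array(c['extrinsics']);R=E[:3,:3];t=E[:3,3]
    o=-R.T@t; r=R.T@np.linalg.solve(K,[u,v,1]); return o+r*(z-o[2])/r[2]
def pt(n,d,u,v):
    c=camera_model(n);K=np.array(c['camera_matrix']);E=np.array(c['extrinsics']);R=E[:3,:3];t=E[:3,3]
    return R.T@(np.linalg.solve(K,[u,v,1])*d[int(v),int(u)]-t)
def cloud(n,d):
    c=camera_model(n);K=np.array(c['camera_matrix']);E=np.array(c['extrinsics']);R=E[:3,:3];t=E[:3,3]
    v,u=np.indices(d.shape); q=np.stack([(u-K[0,2])/K[0,0]*d,(v-K[1,2])/K[1,1]*d,d],-1)
    w=(q-t)@R; w[d<=0]=np.nan; return w
E
python3 - <<'E'
from h import *
for n in('top','side'):
    snap(n,n+'0'); c=camera_model(n);E=np.array(c['extrinsics']);print(n,-E[:3,:3].T@E[:3,3],E[2,:3])
print(get_state())
E
```

```text
top [0.34310988 0.08415419 1.32146986] [ 0.12101209  0.0086318  -0.9926135 ]
side [0.342951   0.92584397 0.64513116] [ 0.14516334 -0.83873983 -0.52482674]
{'time': 0.1, 'joint_pos': array([-1.36705177e+00,  3.59428071e-01,  1.51134004e+00, -2.17287150e-05,
        1.27248697e+00, -1.15066094e-01]), 'joint_vel': array([ 0.00215659, -0.00193863, -0.00293889,  0.00065483,  0.00049311,
       -0.00015851]), 'joint_torque': array([ 5.16332220e-04, -5.16358030e+01, -2.71406865e+01,  6.77764043e-02,
        2.76015478e-02, -2.92758364e-05]), 'eef_pos': array([ 0.18793842, -0.56914207,  0.22189054]), 'tcp_rot': array([-8.29935099e-04,  9.87321002e-01,  1.58734204e-01, -4.72149026e-05]), 'force': array([-0.34700567, -0.19654696, -0.4062839 ]), 'ft_torque': array([ 0.00777695, -0.02134735, -0.00862881]), 'opening': 0.9942050904715342}
```

View pics/top0.png

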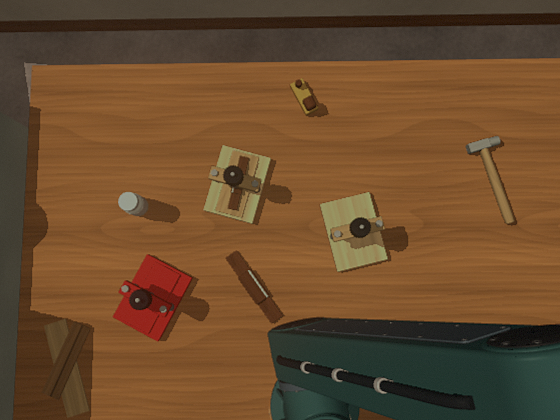

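View pics/side0.png

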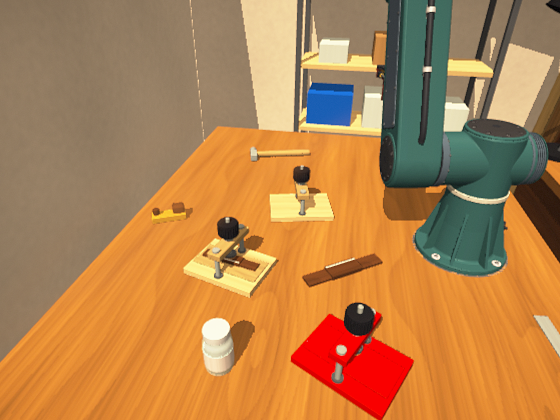

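Candidates in the top view:
- Knobs: (233,175), on the press with a dark bridge under its crossbar; (360,227), on the empty press; (141,299), on the red press.
- Bridges: the one in the press, and a larger loose one at (253,285).

I choose the press with its knob at (233,175), which is at (228,228) in the side view. Next I measure it and check a close crop.

```bash
python3 - <<'E'
from h import *
from scipy.optimize import least_squares
for n,box in(('top',(195,135,290,235)),('side',(175,195,290,300))):
    z=np.load(n+'0.npz');p,d=z['p'],z['d'];w=cloud(n,d);x0,y0,x1,y1=box
    cr=p[y0:y1,x0:x1];cv2.imwrite(f'pics/c_{n}.png',cv2.resize(cr[:,:,::-1],None,fx=4 if n=='top' else 4,fy=4,interpolation=cv2.INTER_CUBIC))
    for nm,(u,v) in ({'tgt':(233,175),'spare':(360,227)} if n=='top' else {'tgt':(228,228),'spare':(301,174)}).items():
        m=np.zeros(d.shape,bool);m[v-16:v+17,u-16:u+17]=1
        m&=(p.max(2)<60)
        k,l,s,c=cv2.connectedComponentsWithStats(m.astype(np.uint8));i=1+s[1:,4].argmax();m=l==i
        q=w[m];q=q[~np.isnan(q[:,0])]
        print(n,nm,s[i],c[i],'zpct',np.percentile(q[:,2],[2,10,25,50,75,90,98]).round(4))
        t=q[q[:,2]>np.percentile(q[:,2],90)-.006]
        print(' top face mean',t.mean(0).round(4),'mid',((t.min(0)+t.max(0))/2).round(4),np.ptp(t,axis=0).round(4), len(t))
E
cd pics; python3 -c "
import cv2,numpy as np
a=cv2.imread('c_top.png');b=cv2.imread('c_side.png');h=420;a=a[:420];b=b[:420];c=np.zeros((420,a.shape[1]+b.shape[1],3),np.uint8);c[:a.shape[0],:a.shape[1]]=a;c[:b.shape[0],a.shape[1]:]=b
c=cv2.resize(c,None,fx=.95,fy=.95) if c.shape[1]>800 else c
print(c.shape);cv2.imwrite('crop1.png',cv2.resize(c,(790,int(c.shape[0]*790/c.shape[1]))))"
```

```text
top tgt [224 166  20  23 305] [233.38360656 176.07540984] zpct [0.0363 0.1243 0.14   0.1424 0.1441 0.1456 0.1473]
 top face mean [0.5891 0.2011 0.1432] mid [0.5884 0.2006 0.1444] [0.0461 0.0449 0.0092] 235
top spare [350 218  21  20 303] [359.77887789 227.41914191] zpct [0.1192 0.1367 0.1403 0.1428 0.1445 0.1459 0.1477]
 top face mean [ 0.4554 -0.1123  0.1435] mid [ 0.4549 -0.1112  0.1447] [0.0446 0.0468 0.0094] 244
side tgt [218 218  21  22 319] [228.49216301 229.43887147] zpct [0.1102 0.1147 0.1217 0.1325 0.1403 0.1414 0.1423]
 top face mean [0.5839 0.2131 0.14  ] mid [0.5884 0.2075 0.1393] [0.0417 0.0453 0.0078] 138
side spare [294 168  15  15 137] [301.83941606 176.64233577] zpct [0.1091 0.1124 0.1167 0.1249 0.1334 0.1386 0.1414]
 top face mean [ 0.4472 -0.0948  0.1373] mid [ 0.4509 -0.1029  0.1376] [0.0322 0.041  0.0096] 38
(399, 798, 3)
```

View pics/crop1.png

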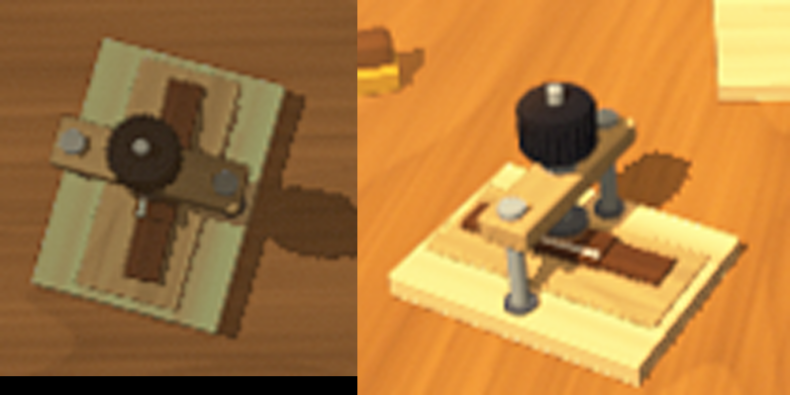

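The crop confirms it: a dark bridge lies under the pad of this press. The knob axis is at about (0.588, 0.203) and its centre at z ≈ 0.124. The tool's yaw works out as q1 − q6 + π/2, so one stroke can turn about 5.5 rad. I move above the press and wind joint 6 back.

```bash
python3 -m handwheel '[[[0.52,-0.507,0,0,0,0,1],[0.52,-0.507,0,0,0,0,1],[0.52,-0.507,0,0,0,0,1],[0.52,-0.507,0,0,0,0,1],[0.52,-0.507,0,0,0,0,1],[0.52,-0.507,0,0,0,0,1],[0.52,-0.507,0,0,0,0,1]]]' 30
python3 -m handwheel '[[[0.52,-0.507,0,0,0,0,1],[0.52,-0.507,0,0,0,0,1],[0.52,-0.507,0,0,0,0,1],[0.52,-0.507,0,0,0,0,1],[0.52,-0.507,0,0,0,0,1],[0.52,-0.507,0,0,0,0,1],[0.52,-0.507,0,0,0,0,1]]]'
python3 -m handwheel '[[[0.52,-0.507,0,0,0,0,1],[0.52,-0.507,0,0,0,0,1],[0.52,-0.507,0,0,0,0,1],[0.52,-0.507,0,0,0,0,1],[0.52,-0.507,0,0,0,0,1],[0.52,-0.507,0,0,0,0,1],[0.52,-0.507,0,0,0,0,1],[0.52,-0.507,0,0,0,0,1]]]'
for i in 1; do python3 -m handwheel '[[[0,0,0,0,0,-1,1],[0,0,0,0,0,-1,1],[0,0,0,0,0,-1,1],[0,0,0,0,0,-1,1],[0,0,0,0,0,-1,1],[0,0,0,0,0,-1,1]]]'; done
python3 -c "
from h import *
print(get_state()['joint_pos'])"
```

```text
time: 0.8
eef_pos: [0.3227, -0.3071, 0.2222]
tcp_rot: [-0.002, 0.987, 0.161, 0.0]
force: [0.6, -0.3, 0.1]
opening: 0.997
time: 1.5
eef_pos: [0.4579, -0.0511, 0.2226]
tcp_rot: [-0.0, 0.987, 0.161, 0.001]
force: [0.6, 0.1, -0.9]
opening: 0.999
time: 2.3
eef_pos: [0.5901, 0.2025, 0.2219]
tcp_rot: [0.0, 0.987, 0.159, -0.001]
force: [-0.0, 0.2, -0.5]
opening: 1.002
time: 2.9
eef_pos: [0.5892, 0.2006, 0.2226]
tcp_rot: [0.0, 0.851, 0.526, -0.001]
force: [-0.3, 1.2, -0.4]
opening: 1.0
[ 2.17705707e-01  3.91663365e-01  1.45840124e+00 -7.88956634e-04
  1.29281709e+00  6.82023376e-01]
```

```bash
python3 -m handwheel '[[[0,0,0,0,0,-1,1],[0,0,0,0,0,-1,1],[0,0,0,0,0,-1,1],[0,0,0,0,0,-1,1],[0,0,0,0,0,-1,1],[0,0,0,0,0,-1,1]]]' >/dev/null
python3 -m handwheel '[[[0,0,0,0,0,-1,1],[0,0,0,0,0,-1,1],[0,0,0,0,0,-1,1],[0,0,0,0,0,-1,1],[0,0,0,0,0,-1,1],[0,0,0,0,0,-1,1]]]' >/dev/null
python3 -m handwheel '[[[0,0,0,0,0,-1,1],[0,0,0,0,0,-1,1],[0,0,0,0,0,-1,1],[0,0,0,0,0,-1,1],[0,0,0,0,0,-1,1],[0,0,0,0,0,-1,1]]]' >/dev/null
python3 -m handwheel '[[[0,0,0,0,0,-1,1],[0,0,0,0,0,-1,1],[0,0,0,0,0,-1,1],[0,0,0,0,0,-1,1],[0,0,0,0,0,-1,1],[0,0,0,0,0,-1,1]]]' 
python3 -m handwheel '[[[0,0,0,0,0,-0.4,1],[0,0,0,0,0,-0.4,1],[0,0,0,0,0,-0.4,1],[0,0,0,0,0,-0.4,1]]]' 
python3 - <<'E'
from h import *
from scipy.spatial.transform import Rotation as R
s=get_state();print(s['joint_pos'],s['eef_pos'])
q=s['tcp_rot'];r=R.from_quat(np.r_[q[1:],q[0]]).as_matrix();print(r.round(3))
print(r.T@(np.array([.588,.2025,.107])-s['eef_pos'])/.4)
snap('side','side1')
p=np.load('side1.npz')['p'][140:300,150:320,::-1];cv2.imwrite('pics/side1c.png',cv2.resize(p,None,fx=3.5,fy=3.5,interpolation=cv2.INTER_CUBIC))
E
```

```text
time: 5.3
eef_pos: [0.5893, 0.2006, 0.2226]
tcp_rot: [-0.001, -0.526, 0.851, -0.0]
force: [-0.1, -0.4, -0.4]
opening: 1.002
time: 5.7
eef_pos: [0.5896, 0.2017, 0.2227]
tcp_rot: [-0.0, -0.649, 0.761, 0.0]
force: [0.5, 0.8, -0.4]
opening: 0.996
[ 2.19059646e-01  3.92135109e-01  1.45731286e+00 -3.13648956e-04
  1.29274012e+00 -2.76497801e+00] [0.5895772  0.20172794 0.22273271]
[[-0.157 -0.988 -0.001]
 [-0.988  0.157 -0.   ]
 [ 0.     0.    -1.   ]]
[-0.00143243  0.00406877  0.28933294]
```

View pics/side1c.png

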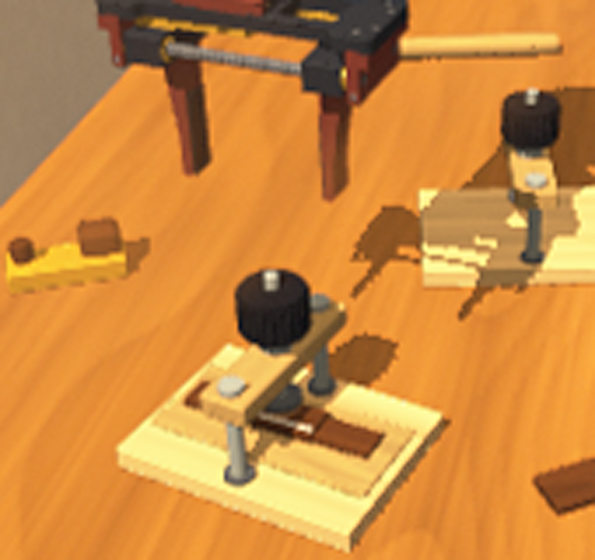

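The open fingers are centred over the target knob, at (272,300) in the crop. I descend and grip.

```bash
python3 -m handwheel '[[[0,0.002,0.12,0,0,0,1],[0,0.002,0.2,0,0,0,1],[0,0.002,0.25,0,0,0,1],[0,0.002,0.29,0,0,0,1],[0,0.002,0.29,0,0,0,1]]]' 32
python3 -m handwheel '[[[0,0,0,0,0,0,0.2],[0,0,0,0,0,0,0.0],[0,0,0,0,0,0,-0.2],[0,0,0,0,0,0,-0.6],[0,0,0,0,0,0,-1],[0,0,0,0,0,0,-1],[0,0,0,0,0,0,-1]]]' 32
```

```text
time: 6.25
eef_pos: [0.5871, 0.2027, 0.1043]
tcp_rot: [-0.002, -0.65, 0.76, 0.001]
force: [-0.3, -0.3, -0.3]
opening: 1.004
time: 6.95
eef_pos: [0.5902, 0.2037, 0.1073]
tcp_rot: [0.001, -0.651, 0.759, -0.001]
force: [1.6, -0.7, 0.8]
opening: 0.544
```

```bash
python3 -m handwheel '[[[0,0,0,0,0,0.2,-1],[0,0,0,0,0,0.4,-1],[0,0,0,0,0,0.6,-1],[0,0,0,0,0,0.8,-1],[0,0,0,0,0,1,-1],[0,0,0,0,0,1,-1]]]'
python3 -m handwheel '[[[0,0,0,0,0,1,-1],[0,0,0,0,0,1,-1],[0,0,0,0,0,1,-1],[0,0,0,0,0,1,-1],[0,0,0,0,0,1,-1],[0,0,0,0,0,1,-1]]]'
python3 -c "
from h import *
s=get_state();print(s['joint_pos'],s['ft_torque'])
snap('side','side2')
p=np.load('side2.npz')['p'][160:300,150:320,::-1];cv2.imwrite('pics/side2c.png',cv2.resize(p,None,fx=3.5,fy=3.5,interpolation=cv2.INTER_CUBIC))"
```

```text
time: 7.55
eef_pos: [0.591, 0.2033, 0.1073]
tcp_rot: [0.002, -0.309, 0.951, -0.001]
force: [4.6, -2.8, 0.3]
opening: 0.543
time: 8.15
eef_pos: [0.5912, 0.2026, 0.1073]
tcp_rot: [0.002, 0.078, 0.997, -0.001]
force: [4.6, -4.9, 1.9]
opening: 0.545
[ 0.22099903  0.50942005  1.57686714 -0.0025653   1.0521172  -1.19172512] [-0.75386006 -0.88630023  0.12949082]
```

View pics/side2c.png

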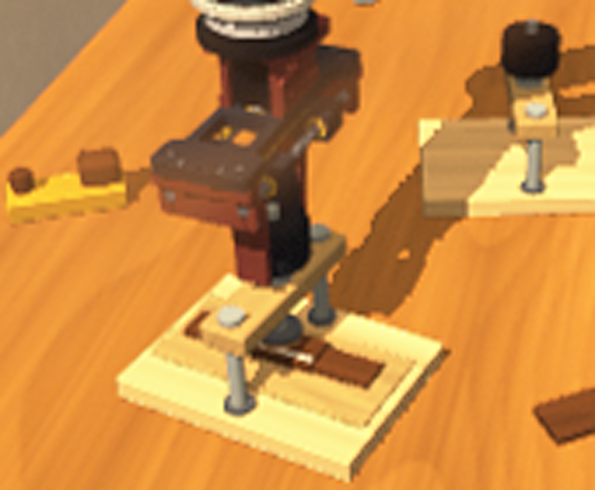

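The fingers hold the knob well, and the moment about z is about 0.13 N m, which matches the stated stiffness. I continue the stroke: five more 45° turns, ending near q6 = 2.74.

```bash

python3 -m handwheel '[[[0,0,0,0,0,1,-1],[0,0,0,0,0,1,-1],[0,0,0,0,0,1,-1],[0,0,0,0,0,1,-1],[0,0,0,0,0,1,-1],[0,0,0,0,0,1,-1]]]'
python3 -m handwheel '[[[0,0,0,0,0,1,-1],[0,0,0,0,0,1,-1],[0,0,0,0,0,1,-1],[0,0,0,0,0,1,-1],[0,0,0,0,0,1,-1],[0,0,0,0,0,1,-1]]]'
python3 -m handwheel '[[[0,0,0,0,0,1,-1],[0,0,0,0,0,1,-1],[0,0,0,0,0,1,-1],[0,0,0,0,0,1,-1],[0,0,0,0,0,1,-1],[0,0,0,0,0,1,-1]]]'
python3 -m handwheel '[[[0,0,0,0,0,1,-1],[0,0,0,0,0,1,-1],[0,0,0,0,0,1,-1],[0,0,0,0,0,1,-1],[0,0,0,0,0,1,-1],[0,0,0,0,0,1,-1]]]'
python3 -m handwheel '[[[0,0,0,0,0,1,-1],[0,0,0,0,0,1,-1],[0,0,0,0,0,1,-1],[0,0,0,0,0,1,-1],[0,0,0,0,0,1,-1],[0,0,0,0,0,1,-1]]]'
python3 -c "
from h import *
s=get_state();print(s['joint_pos'],s['ft_torque'],s['force'])"
```

```text
time: 8.8
eef_pos: [0.5907, 0.2019, 0.1073]
tcp_rot: [0.002, 0.454, 0.891, -0.001]
force: [3.5, -6.7, 1.1]
opening: 0.539
time: 9.4
eef_pos: [0.59, 0.2017, 0.1073]
tcp_rot: [0.002, 0.76, 0.65, -0.0]
force: [2.1, -7.6, 3.0]
opening: 0.545
time: 10.0
eef_pos: [0.5893, 0.202, 0.1072]
tcp_rot: [0.001, 0.951, 0.309, -0.0]
force: [0.3, -6.5, 4.8]
opening: 0.543
time: 10.6
eef_pos: [0.5891, 0.2028, 0.1072]
tcp_rot: [0.001, 0.997, -0.078, 0.0]
force: [-1.0, -3.4, 4.2]
opening: 0.541
time: 11.2
eef_pos: [0.5894, 0.2035, 0.1072]
tcp_rot: [-0.0, 0.891, -0.454, 0.0]
force: [0.2, -0.9, 3.9]
opening: 0.538
[ 2.21923975e-01  5.08977428e-01  1.57788843e+00 -5.00502430e-04
  1.05414746e+00  2.73523270e+00] [-0.19921243 -0.0770268   0.0964452 ] [ 0.16912824 -0.93784435  3.87306813]
```

First stroke done, about 5.5 rad. I release, lift slightly, wind back 7 × 45° and regrip.

```bash

python3 -m handwheel '[[[0,0,0,0,0,0,1],[0,0,0,0,0,0,1],[0,0,0,0,0,0,1],[0,0,0,0,0,0,1],[0,0,0,0,0,0,1],[0,0,-0.03,0,0,0,1],[0,0,-0.03,0,0,0,1]]]'
python3 -m handwheel '[[[0,0,0,0,0,-1,1],[0,0,0,0,0,-1,1],[0,0,0,0,0,-1,1],[0,0,0,0,0,-1,1],[0,0,0,0,0,-1,1],[0,0,0,0,0,-1,1]]]'
python3 -m handwheel '[[[0,0,0,0,0,-1,1],[0,0,0,0,0,-1,1],[0,0,0,0,0,-1,1],[0,0,0,0,0,-1,1],[0,0,0,0,0,-1,1],[0,0,0,0,0,-1,1]]]' >/dev/null
python3 -m handwheel '[[[0,0,0,0,0,-1,1],[0,0,0,0,0,-1,1],[0,0,0,0,0,-1,1],[0,0,0,0,0,-1,1],[0,0,0,0,0,-1,1],[0,0,0,0,0,-1,1]]]' >/dev/null
python3 -m handwheel '[[[0,0,0,0,0,-1,1],[0,0,0,0,0,-1,1],[0,0,0,0,0,-1,1],[0,0,0,0,0,-1,1],[0,0,0,0,0,-1,1],[0,0,0,0,0,-1,1]]]' >/dev/null
python3 -m handwheel '[[[0,0,0,0,0,-1,1],[0,0,0,0,0,-1,1],[0,0,0,0,0,-1,1],[0,0,0,0,0,-1,1],[0,0,0,0,0,-1,1],[0,0,0,0,0,-1,1]]]' >/dev/null
python3 -m handwheel '[[[0,0,0,0,0,-1,1],[0,0,0,0,0,-1,1],[0,0,0,0,0,-1,1],[0,0,0,0,0,-1,1],[0,0,0,0,0,-1,1],[0,0,0,0,0,-1,1]]]' >/dev/null
python3 -m handwheel '[[[0,0,0,0,0,-1,1],[0,0,0,0,0,-1,1],[0,0,0,0,0,-1,1],[0,0,0,0,0,-1,1],[0,0,0,0,0,-1,1],[0,0,0,0,0,-1,1],[0,0,0.03,0,0,-1,1],[0,0,0.03,0,0,-1,1]]]'
python3 -m handwheel '[[[0,0,0,0,0,0,0.2],[0,0,0,0,0,0,0.0],[0,0,0,0,0,0,-0.2],[0,0,0,0,0,0,-0.6],[0,0,0,0,0,0,-1],[0,0,0,0,0,0,-1],[0,0,0,0,0,0,-1]]]' 32
python3 -c "
from h import *
s=get_state();print(s['joint_pos'],s['ft_torque'],s['force'])"
```

```text
time: 11.9
eef_pos: [0.5903, 0.204, 0.1205]
tcp_rot: [-0.001, 0.892, -0.452, 0.001]
force: [-0.2, -0.4, -0.2]
opening: 0.999
time: 12.5
eef_pos: [0.5894, 0.2038, 0.1192]
tcp_rot: [-0.0, 0.997, -0.074, 0.0]
force: [0.7, -0.2, 0.2]
opening: 1.001
time: 16.3
eef_pos: [0.5881, 0.2035, 0.1052]
tcp_rot: [-0.001, -0.651, 0.759, 0.001]
force: [-0.5, -0.6, -0.3]
opening: 1.0
time: 17.0
eef_pos: [0.5902, 0.2036, 0.107]
tcp_rot: [0.001, -0.651, 0.759, -0.001]
force: [3.3, -1.6, -2.1]
opening: 0.542
[ 2.21832141e-01  5.09621701e-01  1.57748808e+00 -3.53734147e-04
  1.05255917e+00 -2.76708312e+00] [-0.06194512 -0.49595894 -0.06721501] [ 3.27963887 -1.57207248 -2.10707037]
```

```bash
cat > t.py <<'E'
from h import *
s=get_state();print('   q6 %.3f tz %.3f'%(s['joint_pos'][5],s['ft_torque'][2]))
E
python3 -m handwheel '[[[0,0,0,0,0,0.2,-1],[0,0,0,0,0,0.4,-1],[0,0,0,0,0,0.5,-1],[0,0,0,0,0,0.5,-1]]]'; python3 t.py
python3 -m handwheel '[[[0,0,0,0,0,0.2,-1],[0,0,0,0,0,0.4,-1],[0,0,0,0,0,0.5,-1],[0,0,0,0,0,0.5,-1]]]'; python3 t.py
```

```text
time: 17.4
eef_pos: [0.5905, 0.2035, 0.107]
tcp_rot: [0.001, -0.49, 0.872, -0.001]
force: [4.5, -2.3, -1.8]
opening: 0.542
   q6 -2.373 tz -0.111
time: 17.8
eef_pos: [0.5908, 0.2033, 0.107]
tcp_rot: [0.001, -0.311, 0.951, -0.001]
force: [6.5, -2.5, -2.8]
opening: 0.542
   q6 -1.981 tz -0.079
```

```bash
python3 -m handwheel '[[[0,0,0,0,0,0.2,-1],[0,0,0,0,0,0.4,-1],[0,0,0,0,0,0.5,-1],[0,0,0,0,0,0.5,-1]]]'; python3 t.py
```

```text
time: 18.2
eef_pos: [0.591, 0.203, 0.107]
tcp_rot: [0.002, -0.119, 0.993, -0.001]
force: [5.9, -3.1, -2.4]
opening: 0.541
   q6 -1.588 tz -0.065
```

```bash
python3 -m handwheel '[[[0,0,0,0,0,0.2,-1],[0,0,0,0,0,0.4,-1],[0,0,0,0,0,0.5,-1],[0,0,0,0,0,0.5,-1]]]'; python3 t.py
```

```text
time: 18.6
eef_pos: [0.591, 0.2026, 0.1069]
tcp_rot: [0.002, 0.077, 0.997, -0.001]
force: [6.1, -4.5, -2.9]
opening: 0.541
   q6 -1.195 tz -0.015
```

```bash
python3 -m handwheel '[[[0,0,0,0,0,0.2,-1],[0,0,0,0,0,0.4,-1],[0,0,0,0,0,0.5,-1],[0,0,0,0,0,0.5,-1]]]'; python3 t.py
```

```text
time: 19.0
eef_pos: [0.591, 0.2023, 0.107]
tcp_rot: [0.002, 0.27, 0.963, -0.0]
force: [5.9, -5.0, -2.2]
opening: 0.542
   q6 -0.803 tz -0.036
```

```bash
python3 -m handwheel '[[[0,0,0,0,0,0.2,-1],[0,0,0,0,0,0.4,-1],[0,0,0,0,0,0.5,-1],[0,0,0,0,0,0.5,-1]]]'; python3 t.py
```

```text
time: 19.4
eef_pos: [0.5888, 0.2045, 0.107]
tcp_rot: [-0.0, 0.452, 0.892, 0.0]
force: [-1.1, 3.5, 2.2]
opening: 0.539
   q6 -0.412 tz -0.021
```

```bash
python3 -m handwheel '[[[0,0,0,0,0,0.2,-1],[0,0,0,0,0,0.4,-1],[0,0,0,0,0,0.5,-1],[0,0,0,0,0,0.5,-1]]]'; python3 t.py
```

```text
time: 19.8
eef_pos: [0.5897, 0.2044, 0.1072]
tcp_rot: [0.0, 0.616, 0.788, 0.001]
force: [1.5, 2.1, 3.5]
opening: 0.542
   q6 -0.021 tz 0.010
```

The tool position jumped between t = 19.0 and 19.4, which could mean the fingers slipped at the stop. I turn further, also reading the joint-6 torque.

```bash
echo "print(s['joint_torque'][5],s['ft_torque'])" >> t.py; python3 t.py
python3 -m handwheel '[[[0,0,0,0,0,0.2,-1],[0,0,0,0,0,0.3,-1]]]'; python3 t.py
python3 -m handwheel '[[[0,0,0,0,0,0.2,-1],[0,0,0,0,0,0.3,-1]]]'; python3 t.py
python3 -m handwheel '[[[0,0,0,0,0,0.2,-1],[0,0,0,0,0,0.3,-1]]]'; python3 t.py
```

```text
q6 -0.021 tz 0.010
0.8873145841062069 [ 0.40781493 -0.38122031  0.01034023]
time: 20.0
eef_pos: [0.5902, 0.2042, 0.1073]
tcp_rot: [0.001, 0.705, 0.709, 0.001]
force: [2.7, 1.5, 2.7]
opening: 0.541
   q6 0.216 tz 0.847
0.20628152880817652 [ 0.0419564  -0.41962314  0.84679717]
time: 20.2
eef_pos: [0.5905, 0.2043, 0.1074]
tcp_rot: [0.001, 0.783, 0.621, 0.001]
force: [4.0, 5.3, 1.9]
opening: 0.542
   q6 0.452 tz 0.877
0.27201343327760696 [ 0.75179892 -0.65553014  0.87695517]
time: 20.4
eef_pos: [0.5909, 0.2041, 0.1075]
tcp_rot: [0.001, 0.851, 0.525, 0.002]
force: [4.1, 1.4, 2.4]
opening: 0.543
   q6 0.687 tz 0.819
0.26550203561782837 [ 0.17519516 -0.77035251  0.8189462 ]
```

The moment about z holds at about 0.85 N m over three steps, against 0.1 N m while turning freely. The fingers are slipping on a knob that has reached its stop. I release, rise and inspect.

```bash

python3 -m handwheel '[[[0,0,0,0,0,0,-0.2],[0,0,0,0,0,0,0.5],[0,0,0,0,0,0,1],[0,0,0,0,0,0,1],[0,0,0,0,0,0,1],[0,0,0,0,0,0,1]]]'; python3 t.py
python3 -m handwheel '[[[0,0,-0.1,0,0,0,1],[0,0,-0.2,0,0,0,1],[0,0,-0.3,0,0,0,1],[0,0,-0.3,0,0,0,1],[0,0,-0.3,0,0,0,1]]]'
python3 - <<'E'
from h import *
p,d=snap('side','side3')
a=np.load('side0.npz')['p']
f=lambda q:cv2.resize(q[200:300,175:290,::-1],None,fx=3.4,fy=3.4,interpolation=cv2.INTER_CUBIC)
cv2.imwrite('pics/cmp3.png',np.hstack([f(a),f(p)]))
E
```

```text
time: 21.0
eef_pos: [0.5887, 0.2035, 0.1064]
tcp_rot: [-0.0, 0.851, 0.525, -0.0]
force: [0.2, -0.0, 0.5]
opening: 0.956
   q6 0.688 tz -0.000
-0.012720364902634174 [-3.82079641e-02 -4.93182342e-02 -7.99773752e-05]
time: 21.5
eef_pos: [0.5896, 0.2038, 0.2277]
tcp_rot: [0.0, 0.851, 0.525, 0.001]
force: [-1.3, 0.2, -0.0]
opening: 1.001
```

View pics/cmp3.png

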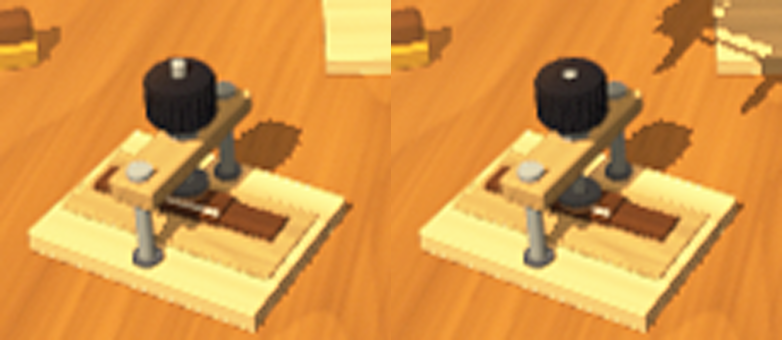

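After the release the screw is flush with the knob top, the pad sits on the bridge, and the bridge has not moved. I hand in.

```bash
python3 -c "
from workcell import *
print(hand_in())"
```

```text
the job is handed in; nothing more can be done
None
```

I screwed the bridge press's knob clockwise to its stop in two gripped strokes and handed the job in at about 21.5 s of the 67 s. The first stroke turned it about 5.5 rad. After regripping, I turned the gripper 3.45 rad more.

**Checks that passed:**
- **Stop:** at the end the wrist moment held at about 0.85 N m over three steps with the fingers slipping on the knob, against about 0.1 N m in free turning.
- **Clamped:** the last picture, taken after releasing and rising, shows the screw flush with the knob top, the pad down on the bridge, and the bridge where it was.
- **Forces:** wrist force readings stayed under 10 N, and the gripper finished open and clear.

**Less certain:**
- **Moment readings:** early in the second stroke they were near zero or slightly negative, so I relied on the later steady reading and the picture.
- **Empty press:** I never touched its knob, but I did not measure its mark again afterwards.

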